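# Lock the wire guard onto the hall lamp

## Robot

A 6-joint arm with a two-finger parallel gripper is mounted at the origin on the work surface. World frame = base frame: x ahead of the robot, y to its left, z up, the work surface at z = 0. Lengths are in m, angles in rad, forces in N, time in s.
With the tool pointing down it reaches from about 0.3 to 0.775 m from the base axis. Payload 14.6 kg.
Tool frame: the origin (TCP) lies at the very end of the fingers, on their centre line; the grasp point (between the pads) lies 19 mm behind it; z points along the fingers, y is the direction in which the jaws open and shut (so a half turn about z gives the same grasp; the last joint's range is limited). The gripper opens to 94 mm and grips with 3 to 60 N. Pads are 16 mm wide; open, the fingers measure 119 mm over their backs; the gripper's body (75 mm by 177 mm) begins 78 mm behind the grasp point.
Start: joints at [-1.381, 0.3, 1.521, -0, 1.321, -0.067], TCP at [0.14, -0.532, 0.174] pointing down, gripper open.
Joint ranges: [-3.03, 3.03], [-0.79, 2.21], [0.23, 2.52], [-1.04, 4.18], [0, 3.07], [-2.55, 2.55]. Speed limits (rad/s): [2.22, 2.22, 2.57, 3.14, 3.14, 3.14].

## Interface

Orientations are given as [roll, pitch, yaw] about the fixed x, y, z axes, in that order (R = Rz(yaw) Ry(pitch) Rx(roll)).
In Python, from station import ctrl, eyes gives the robot as it stands.
- The arm moves only by the tool jog_arm, never from a script. Its argument "moves" is a list of rows, each a list of 3 entries, a list of its own where there are three numbers: the shift along the world's x, y, z in mm, then the turn, a rotation vector about the world's x, y, z in units of 5 degrees (1.0 is 5 degrees), then the finger opening in mm, from 0 to 94. In form: [[[tx, ty, tz], [wx, wy, wz], jaw], ...]. A call has 1 to 5 rows; each row is the pose to reach, as a shift and turn from the pose commanded when the call began; what a row does not reach only later rows make up. A row lasts 1/12 s, in which the tool goes at most 41.7 mm and 7.16 degrees, less where a joint would pass 70% of its speed; a pose out of reach is approached as far as the arm can. A call with a gripper value outside its range is refused whole. The fingers move at their own pace and stop on an object; "squeeze" is the grip in N (left out, the last holds). Time passes only in rows, so rows that repeat a pose let the fingers close. It gives the time, the measured TCP pose, the force and the opening at its end, in the units of the state.
- ctrl.get_obs(): the state, without advancing time (a new reading comes with each control period).
- eyes.camera(name): name is "scene" or "top"; returns a dict with "frame" (384x512x3 uint8, red, green, blue), "vertical_fov" (degrees; the focal length in pixels is half the picture's height over the tangent of half this angle, whatever the lens; pixels are square), "cx", "cy" (the principal point, pixels), "eye" and "attitude" of the camera in the world. Camera axes: x right, y down, z forward; pixel columns grow to the right and rows downward; lengths in m; the calibration is good to about 2 mm. A picture is of the moment at which its call begins. There is no depth.
- ctrl.hand_in(): hands the job in, once; it reports no verdict.
The state is a dict: "time_s": time; "qpos": joint angles; "joint_vel": joint speeds; "tau": joint torques, N m; "ee_pos": TCP position; "eef_rot": TCP orientation; "force": force on the tool from outside, world axes, zero at the start; "moment": the same for the moment, N m; "grip_width": finger opening in m.
Only numpy, scipy, OpenCV 4.12 (cv2) and the standard library are available. Lean on these libraries where they do the work, as an engineer would, in place of code of your own. Each camera call takes 0.05 s, during which the arm holds its last target.

## Task

Put the wire guard on the little hall lamp: lower its two lugs through the slots in the lamp's rim, press it lightly down against the spring and turn it clockwise (seen from above) until the lugs drop into their hidden locking notches, then stop turning and let go so that it stays locked. Be gentle, do not force the lamp either down or round, and leave everything else on the ledge where it is.

Things in the scene. Friction and masses are not known exactly. Their poses are not given: they have to be found in the camera images.
- guard: Loose steel lamp guard, 0.14 to 0.20 kg, 100 mm tall, standing upright on the ledge. Origin: centre of its underside, z up. From the bottom: ring of 60 mm outer, 54 mm inner diameter, 22 mm high, with two lugs along +x and -x; eight thin wires; top disc of 62 mm diameter, z 60 to 64; on it the carrying bar. Half a turn gives the same guard.
- guard_lugs (a point): Middle between the guard's two lugs: on its axis, 3 mm above its underside, axes as the guard's. The lugs stick out from the ring's foot along +x and -x to 39 mm from the axis, each 10 mm wide and 6 mm high (guard z 0 to 6).
- guard_bar (a point): Middle of the black carrying bar on top of the guard, by which it is held: on the axis, 82 mm above its underside, axes as the guard's. The bar is 44 mm long along x, 14 mm thick along y, guard z 64 to 100.
- lamp: Lamp fixed to the ledge: round aluminium housing, 92 mm diameter, 46 mm high, white bulb (40 mm diameter, top at z 80) in its middle. Origin: centre of its underside, z up. Its flat rim (z 42 to 46) has a 64 mm round opening with two slots, 14 mm wide, reaching out to 40 mm from the axis along +x and -x: there the lugs go in, guard x along lamp x, either way round.
- lamp_track (a point): Lamp axis at the height of the ring-shaped track (lamp z 34) hidden 8 mm under the rim's underside, lamp axes. Once through the slots the lugs rest on it, guard origin at lamp z 34, and slide clockwise (from above) under the rim. The track is sprung: it gives from about 3 N on, then 0.8 N per mm, hard stop after 9 mm.
- lamp_notch_level (a point): Lamp axis at the height of the notch floors (lamp z 29), lamp axes: no angle is shown. The track has two opposite notches, 16 mm wide, 5 mm deep, somewhere 0.65 to 1.45 rad clockwise of the slots, differing each time. Lightly pressed lugs drop in: the track springs up, the push falls away, guard origin ends at lamp z 29. A notch holds the lugs both ways; forcing on wrenches the lamp.
- soap_dish: Bystander: empty green ceramic soap dish, 85 x 120 mm, 26 mm high; origin at the centre of its underside.
- carabiner: Bystander: aluminium carabiner lying flat, about 74 x 46 mm, 10 mm thick; origin at the middle of its underside.
- bell: Bystander: chrome bicycle bell, 54 mm diameter, 39 mm high, thumb lever along its x; origin at the centre of its underside.
- sunglasses_case: Bystander: black plastic sunglasses case, 62 x 155 mm, 51 mm high; origin at the centre of its underside.
- polish_tin: Bystander: flat round steel tin, 72 mm diameter, about 26 mm high; origin at the centre of its underside.
There are look-alikes about, which are no part of the job. Leave any orange look-alike of the guard alone.

How it is judged:
On the way, in this order (a step that is already met when the one before it is completed fails the run):
1. the guard's lugs are down through the slots of the rim (z of guard in the frame of lamp below 0.0365 m and horizontal distance between guard and lamp below 0.006 m and angle between the x axis of guard and the x axis of lamp, either way round below 0.3 rad), for 0.1 s.
2. the guard is turned under the rim (z of guard in the frame of lamp below 0.0365 m and horizontal distance between guard and lamp below 0.006 m and angle between the x axis of guard and the x axis of lamp, either way round above 0.45 rad), for 0.1 s.
At the end, for the whole second after the job is handed in: The guard sits upright on the lamp (within 5 mm of its axis, tilt under 0.06 rad), turned at least 0.45 rad from the slots, its lugs dropped into the notches (origin 26 to 31.2 mm above the lamp's underside), released and at rest (z of guard in the frame of lamp between 0.026 and 0.0312 m and horizontal distance between guard and lamp below 0.005 m and angle between guard's own z axis and vertical below 0.06 rad and angle between the x axis of guard and the x axis of lamp, either way round above 0.45 rad and linear speed of guard below 0.02 m/s); the robot touches nothing.
It fails at once if the guard is forced against the lamp with more than 17 N (contact force between guard and lamp above 17 N).
It fails at once if the soap dish, carabiner, bell, sunglasses case or polish tin is pushed more than 20 mm (distance of any of soap_dish, carabiner, bell, sunglasses_case, polish_tin from where it was at the start of the episode above 0.02 m).
It also fails if it takes over 59 s, if anything falls off the work surface, if the arm or the gripper's body presses on something with over 40 N, if the wrist force passes 120 N, or if a joint passes its speed limit or range.

## Working session

There is one attempt and no reset: what is moved stays moved. The work goes in short steps, Python scripts to look and compute and a tool call to move; the robot and the scene stay as the last step left them, time stands still between calls to the robot, and variables do not carry over. Pictures are saved under pics/ and viewed, and the job is handed in when it is done.

Besides the shell and the picture viewer there is one more tool, called by a JSON object that holds its "method" and its "body", one argument or row to a line. jog_arm: Moves the arm, as the interface text tells. Its arguments: {"type":"object","properties":{"moves":{"type":"array","items":{"type":"array"}},"squeeze":{"type":"number"}},"required":["moves"]}

```bash
ls; mkdir -p pics; python3 - <<'E'
from station import ctrl, eyes
import cv2
print(ctrl.get_obs())
for n in ("scene","top"):
    c=eyes.camera(n)
    cv2.imwrite(f"pics/{n}0.png",c["frame"][:,:,::-1])
    print(n,{k:v for k,v in c.items() if k!="frame"})
E
```

```text
pics
{'time_s': 0.0, 'qpos': array([-1.38063048e+00,  3.00523010e-01,  1.52157635e+00,  2.67117051e-06,
        1.32070033e+00, -6.66013618e-02]), 'joint_vel': array([-0.00083222, -0.00182164,  0.00121182, -0.00093698,  0.00012668,
       -0.00032557]), 'tau': array([-1.39397522e-03, -5.31803656e+01, -3.52737594e+01,  7.07567786e-02,
        2.43562093e-02, -1.02509939e-04]), 'ee_pos': array([ 0.13961563, -0.53167417,  0.17325988]), 'eef_rot': array([-3.14038846e+00, -8.29128182e-05,  2.56766500e-01]), 'force': array([-0.0148673 , -0.45869191, -0.29389797]), 'moment': array([ 0.00333699,  0.05962367, -0.00022103]), 'grip_width': 0.09406865003428086}
scene {'vertical_fov': 52.08811968476908, 'cx': 253.73720555377813, 'cy': 189.12291531505124, 'eye': array([ 1.0186239 , -0.2697023 ,  0.52081106]), 'attitude': array([-2.28330237,  0.01710209,  1.01756852])}
top {'vertical_fov': 55.365863090419566, 'cx': 258.6026543651896, 'cy': 195.39876375155174, 'eye': array([ 0.45038621, -0.00576469,  0.75804903]), 'attitude': array([-2.96366137, -0.01094683, -1.58408948])}
```

View pics/scene0.png

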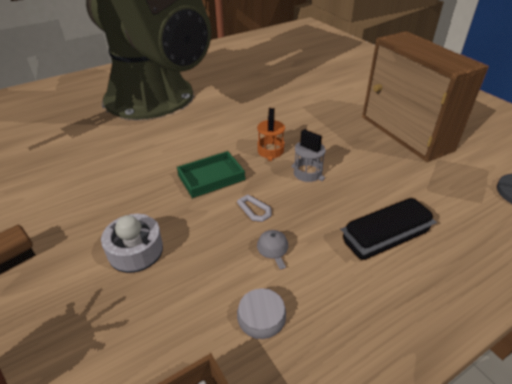

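View pics/top0.png

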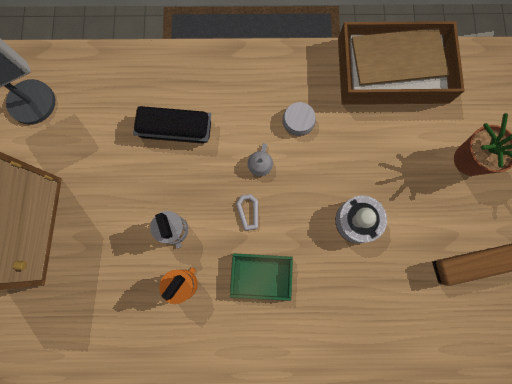

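```bash
cat > h.py <<'E'
import numpy as np, cv2
from scipy.spatial.transform import Rotation as R
def cam(c):
    f=192/np.tan(np.radians(c["vertical_fov"])/2)
    return f,c["cx"],c["cy"],np.array(c["eye"]),R.from_euler("xyz",c["attitude"]).as_matrix()
def ray(c,uv):
    f,cx,cy,e,M=cam(c); uv=np.atleast_2d(uv).astype(float)
    return e,(np.c_[(uv[:,0]-cx)/f,(uv[:,1]-cy)/f,np.ones(len(uv))])@M.T
def onplane(c,uv,z):
    e,d=ray(c,uv); return e+d*((z-e[2])/d[:,2])[:,None]
def proj(c,p):
    f,cx,cy,e,M=cam(c); q=(np.atleast_2d(p)-e)@M; return np.c_[cx+f*q[:,0]/q[:,2],cy+f*q[:,1]/q[:,2]]
def tri(cs,uvs):
    A=np.zeros((3,3));b=np.zeros(3)
    for c,u in zip(cs,uvs):
        e,d=ray(c,u);d=d[0]/np.linalg.norm(d[0]);P=np.eye(3)-np.outer(d,d);A+=P;b+=P@e
    return np.linalg.solve(A,b)
def crop(c,x0,y0,x1,y1,s,fn):
    cv2.imwrite(fn,cv2.resize(c["frame"][y0:y1,x0:x1,::-1],None,fx=s,fy=s,interpolation=cv2.INTER_CUBIC))
E
python3 - <<'E'
from h import *
from station import eyes
import pickle
t=eyes.camera("top");s=eyes.camera("scene");pickle.dump((t,s),open("c0.pkl","wb"))
a=t["frame"];b=s["frame"]
def up(f,x0,y0): return cv2.resize(f[y0:y0+75,x0:x0+75,::-1],(375,375),interpolation=cv2.INTER_CUBIC)
cv2.imwrite("pics/z1.png",np.hstack([up(a,130,190),up(a,325,182)]))
cv2.imwrite("pics/z2.png",np.hstack([up(b,275,115),up(b,95,205)]))
for n,uv in dict(guard=(165,228),orange=(177,287),lamp=(362,220)).items(): print(n,onplane(t,uv,0.05))
E
```

```text
guard [[0.51574911 0.1662446  0.05      ]]
orange [[0.4046909  0.14026034 0.05      ]]
lamp [[ 0.52663009 -0.21602312  0.05      ]]
```

View pics/z1.png

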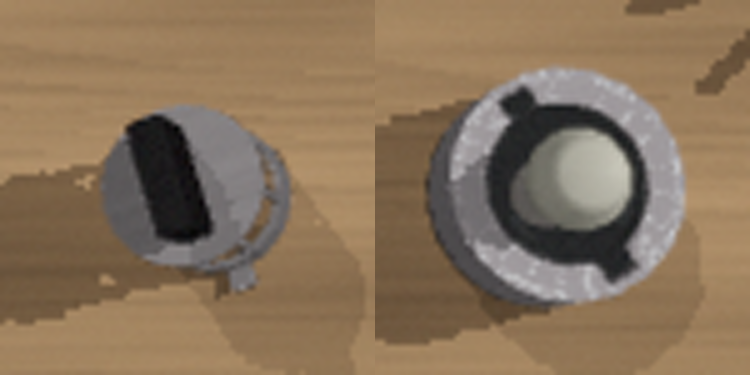

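View pics/z2.png

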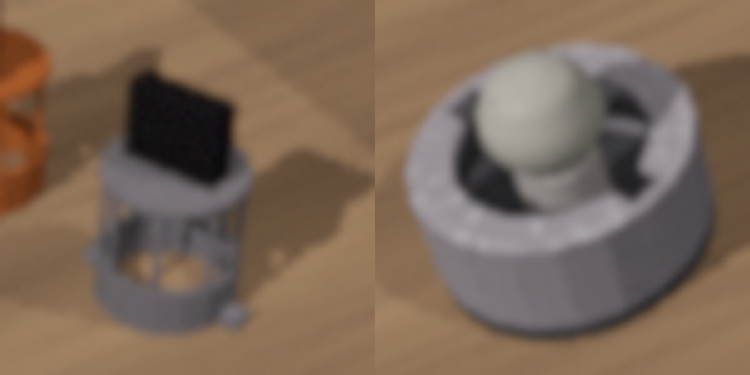

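```bash
cat > meas.py <<'E'
from h import *
import pickle
t,s=pickle.load(open("c0.pkl","rb"))
S=8
def sub(f,x0,y0,w,h): return cv2.resize(f[y0:y0+h,x0:x0+w],None,fx=S,fy=S,interpolation=cv2.INTER_CUBIC)
def topx(cn,x0,y0): return (cn.reshape(-1,2)+.5)/S-.5+np.array([x0,y0])
def big(m):
    cs,_=cv2.findContours(m.astype(np.uint8),cv2.RETR_EXTERNAL,cv2.CHAIN_APPROX_NONE); return max(cs,key=cv2.contourArea)
# lamp rim opening incl. slots : dark region
x0,y0=325,182
im=sub(t["frame"],x0,y0,75,75).astype(int)
v=im.max(2); sat=(im.max(2)-im.min(2))
# rim = bright, low saturation, cool
dark=(v<85)
cn=big(dark)
P=onplane(t,topx(cn,x0,y0),0.046)[:,:2]
# circle part of rim outer: bright & b>=r-5
rim=((v>105)&(im[:,:,2]>im[:,:,0]-8))
cn2=big(rim); P2=onplane(t,topx(cn2,x0,y0),0.046)[:,:2]
c2,r2=cv2.minEnclosingCircle(P2.astype(np.float32)*1000); print("rim outer",c2,r2)
c,_=cv2.minEnclosingCircle(P.astype(np.float32)*1000); print("dark encl",c,_)
def fitc(Q):
    A=np.c_[2*Q,np.ones(len(Q))];x=np.linalg.lstsq(A,(Q**2).sum(1),rcond=None)[0];return x[:2],np.sqrt(x[2]+x[:2]@x[:2])
c0=np.array(c)/1000
for i in range(8):
    r=np.linalg.norm(P-c0,axis=1);k=(r<0.034)&(r>0.029); c0,rr=fitc(P[k])
print("open circle",c0,rr,k.sum(),len(P))
c0o,ro=fitc(P2[np.abs(np.linalg.norm(P2-np.array(c2)/1000,axis=1)-r2/1000)<.003]);print("outer fit",c0o,ro)
r=np.linalg.norm(P-c0,axis=1);a=np.arctan2(*(P-c0).T[::-1])
k=r>0.0355
q=P[k]-c0; al=a[k]
ang=.5*np.angle(np.exp(2j*al).mean()); print("slot angle deg",np.degrees(ang), np.degrees(np.unique(np.round(al,1))), "maxr",r.max())
for sg in (0,np.pi):
    kk=np.cos(al-ang-sg)>0.8; print("slot mid",(q[kk].max(0)+q[kk].min(0))/2, kk.sum(), np.degrees(np.angle(np.exp(1j*(al[kk]-sg)).mean())))
# guard disc & bar
x0,y0=130,190
im=sub(t["frame"],x0,y0,75,75).astype(int);v=im.max(2)
bar=big((v<50));B=onplane(t,topx(bar,x0,y0),0.1)[:,:2]
print("bar rect z.1",cv2.minAreaRect((B*1000).astype(np.float32)))
gr=(im[:,:,2]>im[:,:,0]-12)
G=big(gr);out=im[:,:,::-1].astype(np.uint8).copy();cv2.drawContours(out,[G],-1,(0,0,255),1);cv2.drawContours(out,[bar],-1,(0,255,0),1);cv2.imwrite("pics/m1.png",out)
im=sub(t["frame"],325,182,75,75);out=im[:,:,::-1].copy();cv2.drawContours(out,[cn],-1,(0,0,255),1);cv2.drawContours(out,[cn2],-1,(0,255,0),1);cv2.imwrite("pics/m2.png",out)
Gp=onplane(t,topx(G,x0,y0),0.064)[:,:2]; 
pt=(np.array([182,185])/5+[130,190]);print("disc guess",onplane(t,pt,.064))
lug=(np.array([242,278])/5+[130,190]);print("lug",onplane(t,lug,.005))
E
python3 meas.py; python3 -c "
import cv2,numpy as np
cv2.imwrite('pics/m.png',cv2.resize(np.hstack([cv2.imread('pics/m1.png'),cv2.imread('pics/m2.png')]),(800,400)))"
```

```text
rim outer (530.28076171875, -218.7225799560547) 46.654937744140625
dark encl (530.4611206054688, -219.35174560546875) 41.47631072998047
open circle [ 0.53050661 -0.21914144] 0.03156750238961778 674 855
outer fit [ 0.53019732 -0.21885121] 0.04552754057318512
slot angle deg 28.739506760208513 [-160.42818264 -154.69860469 -148.96902673 -143.23944878   17.18873385
   22.91831181   28.64788976   34.37746771   40.10704566] maxr 0.041598583662361126
slot mid [0.03322708 0.01748089] 77 28.360207451652254
slot mid [-0.0330006  -0.01842396] 82 29.093558126504014
bar rect z.1 ((515.6491088867188, 157.1490936279297), (47.81480026245117, 19.523786544799805), 18.646955490112305)
disc guess [[0.51631741 0.160262   0.064     ]]
lug [[0.48372364 0.1488347  0.005     ]]
```

View pics/m.png

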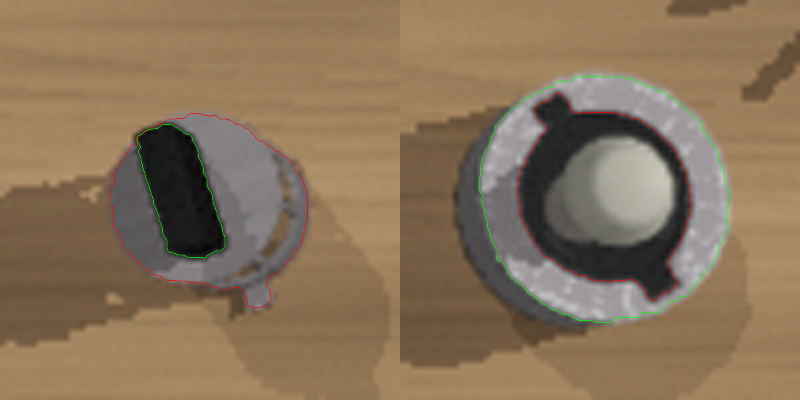

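```bash
cat > meas2.py <<'E'
exec(open("meas.py").read().split("# lamp rim")[0])
from scipy.optimize import least_squares
x0,y0=130,190
im=sub(t["frame"],x0,y0,75,75).astype(int);v=im.max(2)
G=big((im[:,:,2]>im[:,:,0]-12)); px=topx(G,x0,y0); Q=onplane(t,px,0.064)[:,:2]
c=np.array([.5163,.1602])
for i in range(6):
    d=Q-c; a=np.degrees(np.arctan2(d[:,1],d[:,0])); k=(a>-20)&(a<165)&(np.abs(np.linalg.norm(d,axis=1)-.031)<.003)
    c=least_squares(lambda p:np.linalg.norm(Q[k]-p,axis=1)-.031,c).x
print("disc top",c,k.sum(),np.std(np.linalg.norm(Q[k]-c,axis=1)))
bar=big(v<50);B=onplane(t,topx(bar,x0,y0),0.1)[:,:2];
# left (far) long edge of bar top = +y-ish side: project
th=np.radians(18.9);n=np.array([-np.sin(th),np.cos(th)]);u=np.array([np.cos(th),np.sin(th)])
e=(B-c)@n;l=(B-c)@u;print("bar far edge n (expect .007)",np.percentile(e,90),e.max()," along",l.min(),l.max())
kk=(np.abs(l)<.012)&(e>0); print("edge slope deg",np.degrees(th+np.polyfit(l[kk],e[kk],1)[0]))
kk=(np.abs(l)<.012)&(e<0); print("near edge slope deg",np.degrees(th+np.polyfit(l[kk],e[kk],1)[0]))
# lug
e,_=ray(t,(0,0))
P=onplane(t,px,.006)[:,:2];
# scene check
gp=np.array([c[0],c[1]])
print("scene disc ctr, bar top ends:",proj(s,[[*gp,.064],[*(gp+.022*u),.1],[*(gp-.022*u),.1],[*(gp+.037*u),.003],[*(gp-.037*u),.003]]))
print("zoom", (proj(s,[[*gp,.064],[*(gp+.022*u),.1],[*(gp-.022*u),.1],[*(gp+.037*u),.003],[*(gp-.037*u),.003]])-[275,115])*5)
print("lamp zoom",(proj(s,[[.5304,-.219,.046],[.5304,-.219,.08]])-[95,205])*5)
u=np.array([np.cos(.5),np.sin(.5)])
L=np.array([.5304,-.219]);print((proj(s,[[*(L+.038*u),.046],[*(L-.038*u),.046]])-[95,205])*5)
E
python3 meas2.py
```

```text
disc top [0.51657255 0.1593201 ] 393 0.0006076175509862423
bar far edge n (expect .007) 0.007790484594717503 0.00808019031741834  along -0.025488694250338943 0.022327917151991797
edge slope deg 19.335382315826863
near edge slope deg 18.77506656423506
scene disc ctr, bar top ends: [[307.87191804 148.2610144 ]
 [318.826146   136.89721112]
 [299.8715268  129.34809382]
 [320.73928831 178.89847464]
 [291.43481799 165.47017887]]
zoom [[164.35959019 166.30507199]
 [219.13073001 109.4860556 ]
 [124.35763398  71.74046911]
 [228.69644154 319.49237319]
 [ 82.17408997 252.35089437]]
lamp zoom [[170.75648115 142.28920496]
 [146.77957364  69.31673604]]
[[258.91028073 184.24202043]
 [ 86.49107065 102.18689248]]
```

Candidates for the guard are the grey one at top pixel (166,227) and the orange look-alike at (177,287). I choose the grey one; the crop shows its black bar and a lug at (178,246). The lamp is at (364,219), with its slots at about 28.7°. The guard axis is at about (0.517, 0.159), bar yaw about 19°. Moving there at a safe height.

{"method": "jog_arm", "body": {
  "moves": [
    [[19,35,5],[0,0,0.2],94],
    [[38,70,10],[0,0,0.4],80],
    [[57,105,15],[0,0,0.6],70],
    [[76,140,20],[0,0,0.8],60],
    [[95,175,25],[0,0,0.9],50]
  ]
}}

```text
time_s: 0.62
ee_pos: [0.235, -0.3551, 0.1989]
eef_rot: [-3.141, -0.0, 0.336]
force: [0.9, -0.7, -0.5]
grip_width: 0.0707
```

{"method": "jog_arm", "body": {
  "moves": [
    [[19,35,0],[0,0,0],50],
    [[38,70,0],[0,0,0],50],
    [[57,105,0],[0,0,0],50],
    [[76,140,0],[0,0,0],50],
    [[95,175,0],[0,0,0],50]
  ]
}}

```text
time_s: 1.03
ee_pos: [0.3301, -0.1801, 0.199]
eef_rot: [3.141, -0.0, 0.335]
force: [1.0, 0.2, -0.4]
grip_width: 0.0501
```

{"method": "jog_arm", "body": {
  "moves": [
    [[19,35,0],[0,0,0],50],
    [[38,70,0],[0,0,0],50],
    [[57,105,0],[0,0,0],50],
    [[76,140,0],[0,0,0],50],
    [[95,175,0],[0,0,0],50]
  ]
}}

```text
time_s: 1.45
ee_pos: [0.4252, -0.0048, 0.199]
eef_rot: [3.141, -0.0, 0.336]
force: [0.8, -0.2, 0.1]
grip_width: 0.0499
```

{"method": "jog_arm", "body": {
  "moves": [
    [[19,35,0],[0,0,0],50],
    [[38,70,0],[0,0,0],50],
    [[57,105,0],[0,0,0],50],
    [[76,140,-20],[0,0,0],50],
    [[91,164,-60],[0,0,0],50]
  ]
}}

```text
time_s: 1.87
ee_pos: [0.5149, 0.1554, 0.1487]
eef_rot: [3.141, -0.006, 0.337]
force: [1.0, -0.0, -0.5]
grip_width: 0.05
```

```bash
cat > look.py <<'E'
import sys
from h import *
from station import eyes,ctrl
import pickle
def look(fn,tb,sb,w=75):
    t=eyes.camera("top");s=eyes.camera("scene");pickle.dump((t,s),open("c_"+fn+".pkl","wb"))
    f=lambda c,b: cv2.resize(c["frame"][b[1]:b[1]+w,b[0]:b[0]+w,::-1],(399,399),interpolation=cv2.INTER_CUBIC)
    cv2.imwrite(f"pics/{fn}.png",np.hstack([f(t,tb),f(s,sb)]))
    return t,s
E
python3 - <<'E'
from look import *
t,s=look("a",(115,175),(255,60),100)
o=ctrl.get_obs();print(o["ee_pos"],o["eef_rot"])
print(proj(t,o["ee_pos"]),proj(s,o["ee_pos"]), (proj(t,o["ee_pos"])-[115,175])*4,(proj(s,o["ee_pos"])-[255,60])*4)
E
```

```text
[0.51106661 0.15419469 0.14119796] [-3.14033546  0.00829631  0.33832495]
[[159.04521299 225.85332637]] [[306.89856832 114.02128072]] [[176.18085194 203.41330549]] [[207.59427329 216.08512288]]
```

View pics/a.png

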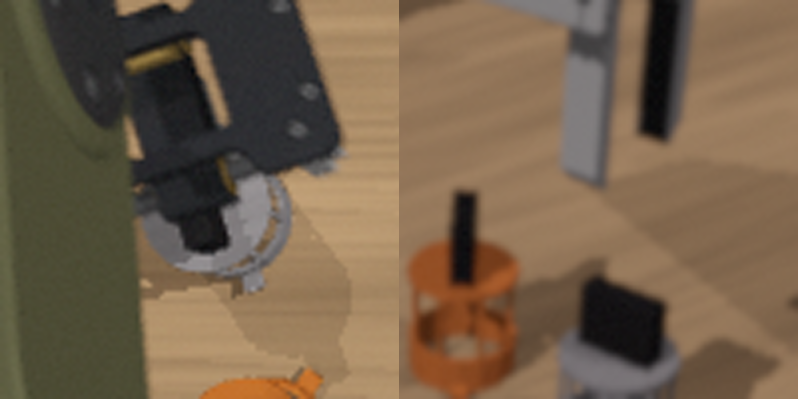

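{"method": "jog_arm", "body": {
  "moves": [
    [[0,0,0],[0,0,0],50],
    [[0,0,0],[0,0,0],50],
    [[0,0,0],[0,0,0],50]
  ]
}}

```text
time_s: 2.22
ee_pos: [0.513, 0.1513, 0.1484]
eef_rot: [3.141, -0.002, 0.334]
force: [0.1, 0.1, 0.0]
grip_width: 0.0502
```

```bash

python3 - <<'E'
from look import *
t,s=look("b",(115,175),(255,60),100)
o=ctrl.get_obs();print(o["ee_pos"],o["eef_rot"],o["grip_width"])
p=o["ee_pos"];y=R.from_euler("xyz",o["eef_rot"]).as_matrix()[:,1]
P=[p,p+.025*y,p-.025*y,p+.025*y+[0,0,.03]]
print((proj(t,P)-[115,175])*4,(proj(s,P)-[255,60])*4+[399,0])
E
```

```text
[0.51294535 0.15129845 0.14825166] [ 3.14131231e+00 -2.38865100e-03  3.34182565e-01] 0.050076645811742766
[[178.96932997 197.20636002]
 [236.42861657 176.90265231]
 [121.17834745 217.62727518]
 [220.09108912 168.37344179]] [[605.19172261 206.23958415]
 [575.03472681 228.05975428]
 [634.18274396 185.26305777]
 [578.94811148 169.13355543]]
```

View pics/b.png

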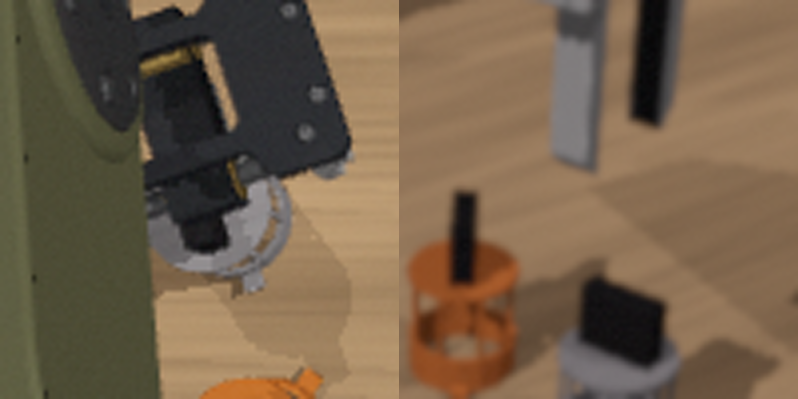

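```bash

python3 - <<'E'
from h import *
import pickle
t,s=pickle.load(open("c_b.pkl","rb"))
p=np.array([.51295,.1513,.14825]);M=R.from_euler("xyz",[np.pi,0,.334]).as_matrix()
for c,n in((t,"t"),(s,"s")):
    im=c["frame"][:,:,::-1].copy()
    im=cv2.resize(im,None,fx=2,fy=2,interpolation=cv2.INTER_CUBIC)
    def dr(P,col):
        q=proj(c,P)*2
        for a,b in zip(q,np.roll(q,-1,0)): cv2.line(im,tuple(int(v) for v in a),tuple(int(v) for v in b),col,1)
    for sg in(1,-1):
        dr([p+M@[sx*.008,sg*yy,zz] for sx,yy,zz in((-1,.025,0),(1,.025,0),(1,.0375,0),(-1,.0375,0))],(0,0,255))
        dr([p+M@[0,sg*.03,0],p+M@[0,sg*.03,-.097]],(0,255,255))
    dr([p+M@[a*.0375,b*.0885,-.097] for a,b in((-1,-1),(1,-1),(1,1),(-1,1))],(255,0,0))
    im=im[0:560,40:540] if n=="t" else im[0:400,380:900]
    cv2.imwrite(f"pics/d{n}.png",im)
E
```

```text
(no output)
```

View pics/dt.png

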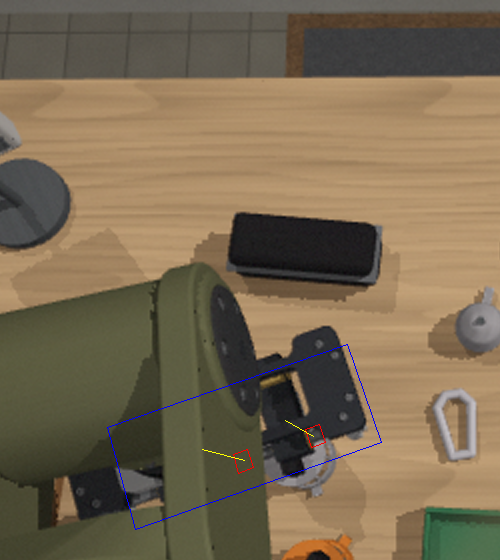

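View pics/ds.png

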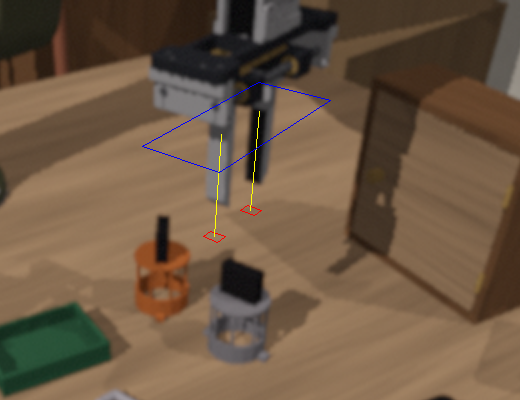

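{"method": "jog_arm", "body": {
  "moves": [
    [[3.6,8,-15],[0,0,0],50],
    [[3.6,8,-25],[0,0,0],50],
    [[3.6,8,-25],[0,0,0],50],
    [[3.6,8,-25],[0,0,0],50]
  ]
}}

```text
time_s: 2.65
ee_pos: [0.5159, 0.1595, 0.1218]
eef_rot: [-3.142, 0.001, 0.335]
force: [-0.2, -0.9, -0.2]
grip_width: 0.0501
```

```bash
cat > draw.py <<'E'
from look import *
def draw(fn,dz,w=.025,take=True,off=(0,0)):
    if take:
        o=ctrl.get_obs();t=eyes.camera("top");s=eyes.camera("scene");pickle.dump((t,s,o),open("c_"+fn+".pkl","wb"))
    else: t,s,o=pickle.load(open("c_"+fn+".pkl","rb"))
    p=o["ee_pos"]+np.array([off[0],off[1],dz]);M=R.from_euler("xyz",o["eef_rot"]).as_matrix()
    out=[]
    for c,n in((t,"t"),(s,"s")):
        im=cv2.resize(c["frame"][:,:,::-1],None,fx=3,fy=3,interpolation=cv2.INTER_CUBIC)
        def dr(P,col):
            q=proj(c,P)*3+1
            for a,b in zip(q,np.roll(q,-1,0)): cv2.line(im,tuple(int(v) for v in a),tuple(int(v) for v in b),col,1)
        for sg in(1,-1):
            dr([p+M@[sx*.008,sg*yy,0] for sx,yy in((-1,w),(1,w),(1,w+.0125),(-1,w+.0125))],(0,0,255))
        dr([p+M@[a*.0375,b*.0885,-.097] for a,b in((-1,-1),(1,-1),(1,1),(-1,1))],(255,0,0))
        q=proj(c,p)[0]*3
        x=int(min(max(q[0]-200,0),1136));y=int(min(max(q[1]-250,0),652))
        out.append(im[y:y+500,x:x+400])
    cv2.imwrite(f"pics/{fn}.png",np.hstack(out)); return t,s,o
E
python3 -c "
from draw import *
o=draw('e',.028)[2];print(o['ee_pos'],o['time_s'])"
```

```text
[0.51586887 0.15951835 0.12176193] 2.65
```

View pics/e.png

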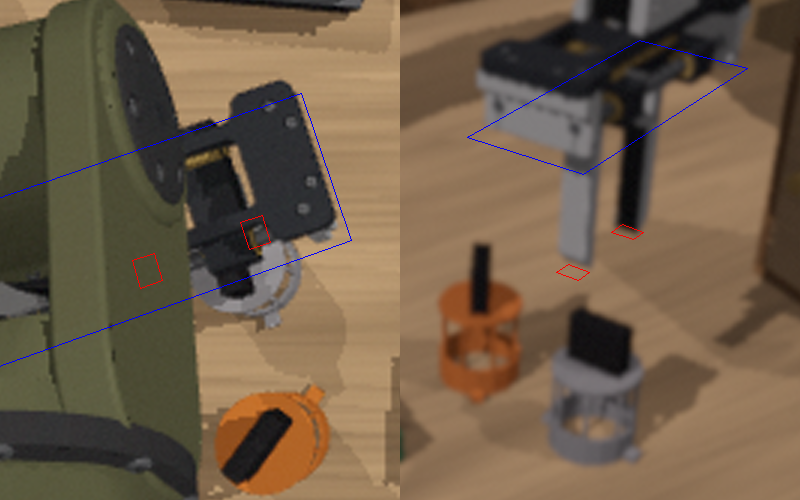

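{"method": "jog_arm", "body": {
  "moves": [
    [[0.7,0,-15],[0,0,0],50],
    [[0.7,0,-30],[0,0,0],50],
    [[0.7,0,-40],[0,0,0],50],
    [[0.7,0,-40],[0,0,0],50],
    [[0.7,0,-40],[0,0,0],50]
  ]
}}

```text
time_s: 3.17
ee_pos: [0.5169, 0.1599, 0.0821]
eef_rot: [-3.142, 0.0, 0.335]
force: [0.9, -0.4, 0.1]
grip_width: 0.0499
```

```bash

python3 -c "
from draw import *
o=draw('f',.0)[2];print(o['ee_pos'],o['time_s'],o['force'])"
```

```text
[0.51691396 0.15992724 0.0820893 ] 3.1667 [ 0.85302911 -0.4168193   0.09090231]
```

View pics/f.png

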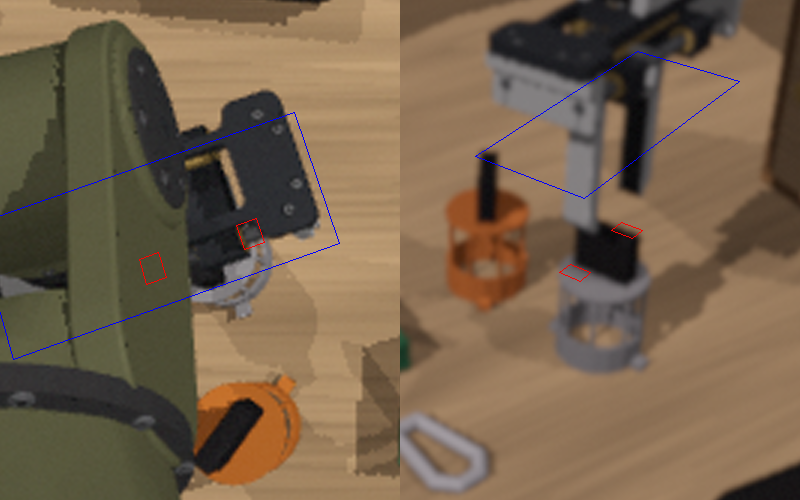

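{"method": "jog_arm", "body": {
  "moves": [
    [[0,0,-8],[0,0,0],50],
    [[0,0,-15],[0,0,0],50],
    [[0,0,-15],[0,0,0],50],
    [[0,0,-17],[0,0,0],50],
    [[0,0,-20],[0,0,0],50]
  ]
}}

```text
time_s: 3.68
ee_pos: [0.517, 0.1601, 0.0618]
eef_rot: [3.142, -0.0, 0.335]
force: [0.5, -1.3, -0.2]
grip_width: 0.0501
```

```bash

python3 -c "
from draw import *
o=draw('g',.035)[2];print(o['ee_pos'],o['time_s'],o['force'])"
```

```text
[0.51704077 0.16006825 0.06180955] 3.6833 [ 0.52097511 -1.26044029 -0.19153968]
```

View pics/g.png

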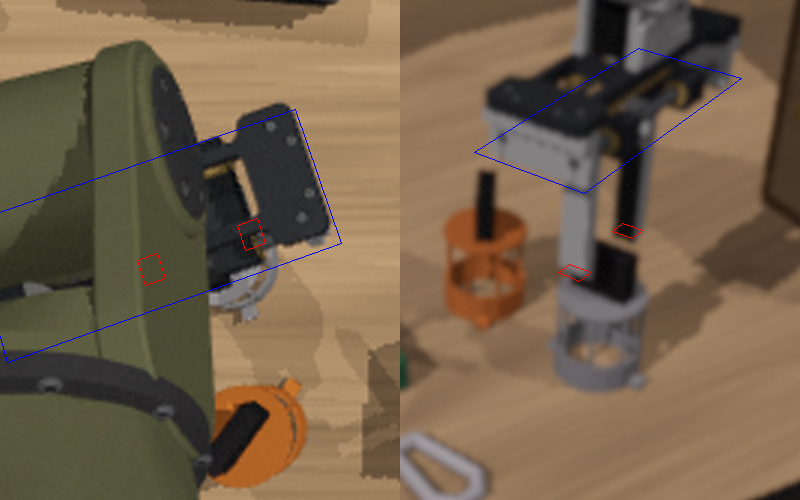

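```bash

python3 -c "
from draw import *
t,s,o=pickle.load(open('c_g.pkl','rb'))
crop(s,270,110,370,185,8,'pics/g2.png')"
```

```text
(no output)
```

View pics/g2.png

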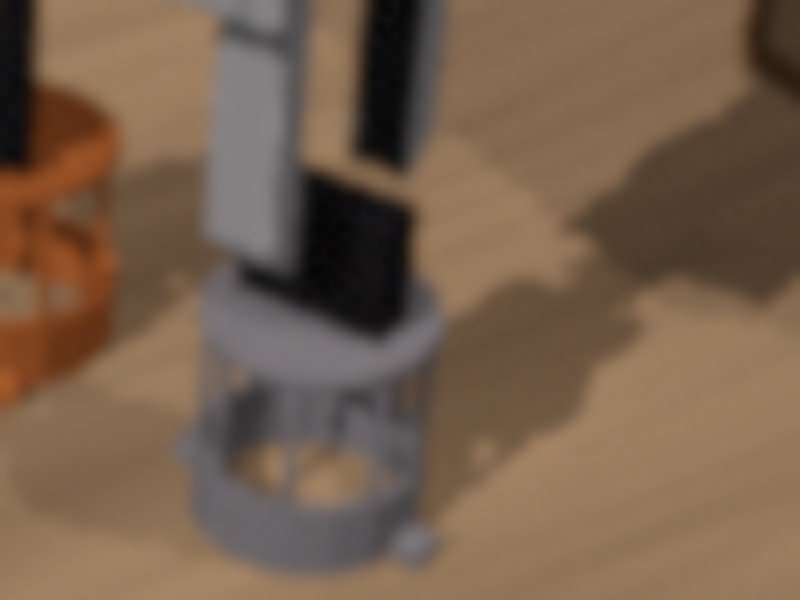

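{"method": "jog_arm", "body": {
  "moves": [
    [[0,0,-8],[0,0,0],50],
    [[0,0,-16],[0,0,0],50],
    [[0,0,-22],[0,0,0],50],
    [[0,0,-26],[0,0,0],50],
    [[0,0,-26],[0,0,0],50]
  ]
}}

```text
time_s: 4.2
ee_pos: [0.5163, 0.1599, 0.0346]
eef_rot: [-3.141, 0.002, 0.335]
force: [-0.1, 0.1, 0.2]
grip_width: 0.0505
```

```bash

python3 -c "
from draw import *
t,s,o=draw('i',.035);print(o['ee_pos'],o['time_s'],o['force'])
crop(s,270,110,370,185,8,'pics/i2.png')"
```

```text
[0.51629403 0.15986264 0.03456616] 4.2 [-0.11095028  0.08382792  0.22769564]
```

View pics/i2.png

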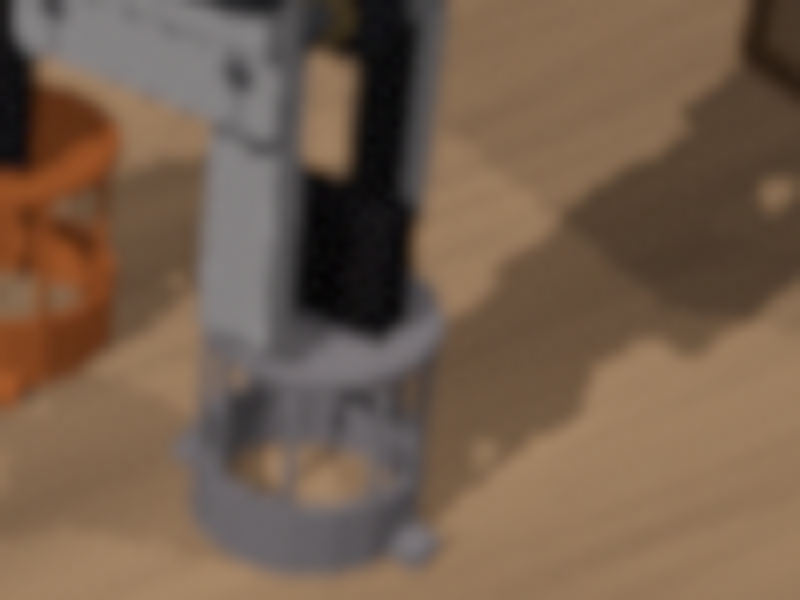

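{"method": "jog_arm", "body": {
  "moves": [
    [[0.5,-0.3,-3],[0,0,0],40],
    [[0.5,-0.3,-4],[0,0,0],25],
    [[0.5,-0.3,-4],[0,0,0],12],
    [[0.5,-0.3,-4],[0,0,0],10],
    [[0.5,-0.3,-4],[0,0,0],8]
  ],
  "squeeze": 25
}}

```text
time_s: 4.72
ee_pos: [0.5181, 0.1599, 0.0327]
eef_rot: [3.141, -0.002, 0.335]
force: [0.0, 1.0, 6.5]
grip_width: 0.0202
```

{"method": "jog_arm", "body": {
  "moves": [
    [[0,0,0],[0,0,0],8],
    [[0,0,0],[0,0,0],8],
    [[0,0,0],[0,0,0],8]
  ]
}}

```text
time_s: 4.97
ee_pos: [0.518, 0.1602, 0.0328]
eef_rot: [-3.141, -0.002, 0.335]
force: [-2.1, 2.3, 8.9]
grip_width: 0.014
```

{"method": "jog_arm", "body": {
  "moves": [
    [[0,0,4],[0,0,0],8],
    [[0,0,15],[0,0,0],8],
    [[0,0,35],[0,0,0],8],
    [[0,0,60],[0,0,0],8],
    [[0,0,85],[0,0,0],8]
  ]
}}

```text
time_s: 5.38
ee_pos: [0.517, 0.1595, 0.1182]
eef_rot: [3.142, 0.001, 0.335]
force: [-0.3, -0.2, -1.7]
grip_width: 0.0138
```

{"method": "jog_arm", "body": {
  "moves": [
    [[0,0,15],[0,0,0],8],
    [[0,0,20],[0,0,0],8],
    [[0,0,20],[0,0,0],8]
  ]
}}

```text
time_s: 5.63
ee_pos: [0.5178, 0.1597, 0.1381]
eef_rot: [3.141, -0.002, 0.335]
force: [0.0, -0.3, -3.0]
grip_width: 0.0137
```

```bash

python3 -c "
from draw import *
t,s,o=draw('j',.031,.007);print(o['ee_pos'],o['time_s'],o['force'],o['grip_width'])"
```

```text
[0.51780675 0.15973143 0.13811315] 5.6333 [ 0.03707717 -0.26632404 -2.97204076] 0.013687532975840563
```

View pics/j.png

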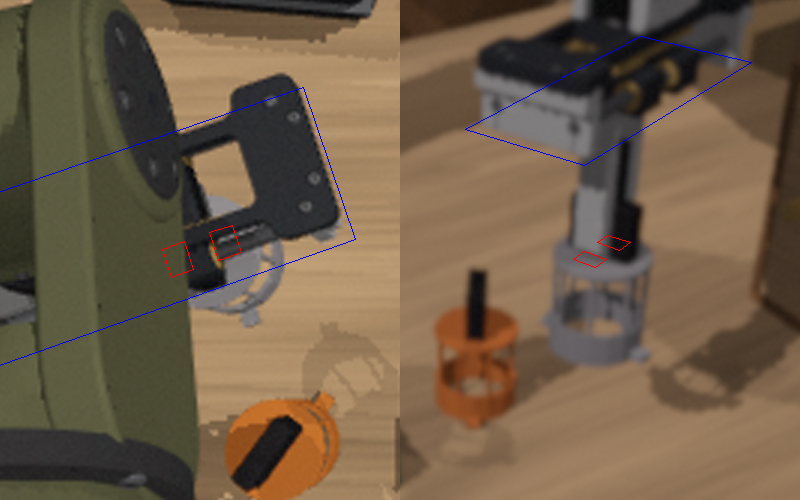

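{"method": "jog_arm", "body": {
  "moves": [
    [[1,-30,0],[0,0,0.2],8],
    [[3,-65,0],[0,0,0.4],8],
    [[4,-103,0],[0,0,0.6],8],
    [[5,-141,0],[0,0,0.8],8],
    [[7,-179,0],[0,0,1.0],8]
  ]
}}

```text
time_s: 6.15
ee_pos: [0.5234, -0.0209, 0.1354]
eef_rot: [-3.14, 0.002, 0.424]
force: [0.4, -0.0, -1.4]
grip_width: 0.0139
```

{"method": "jog_arm", "body": {
  "moves": [
    [[2,-38,0],[0,0,0.2],8],
    [[3,-76,0],[0,0,0.4],8],
    [[4,-114,0],[0,0,0.6],8],
    [[5,-152,0],[0,0,0.8],8],
    [[6,-180,0],[0,0,0.9],8]
  ]
}}

```text
time_s: 6.57
ee_pos: [0.5293, -0.202, 0.1352]
eef_rot: [-3.14, 0.002, 0.501]
force: [0.4, 0.2, -1.5]
grip_width: 0.014
```

{"method": "jog_arm", "body": {
  "moves": [
    [[1,-15,0],[0,0,0],8],
    [[1,-19,0],[0,0,0],8],
    [[1,-19,0],[0,0,0],8],
    [[1,-19,0],[0,0,0],8],
    [[1,-19,0],[0,0,0],8]
  ]
}}

```text
time_s: 6.98
ee_pos: [0.5315, -0.2168, 0.1366]
eef_rot: [-3.141, 0.0, 0.502]
force: [0.2, -0.5, -1.3]
grip_width: 0.0133
```

```bash

python3 -c "
from draw import *
t,s,o=draw('k',.031,.007);print(o['ee_pos'],o['eef_rot'],o['time_s'],o['force'],o['grip_width'])"
```

```text
[ 0.53149059 -0.21684221  0.13662608] [-3.14114384e+00  1.18184115e-04  5.02491219e-01] 6.9833 [ 0.21973204 -0.52394711 -1.28333356] 0.01325995755599348
```

View pics/k.png

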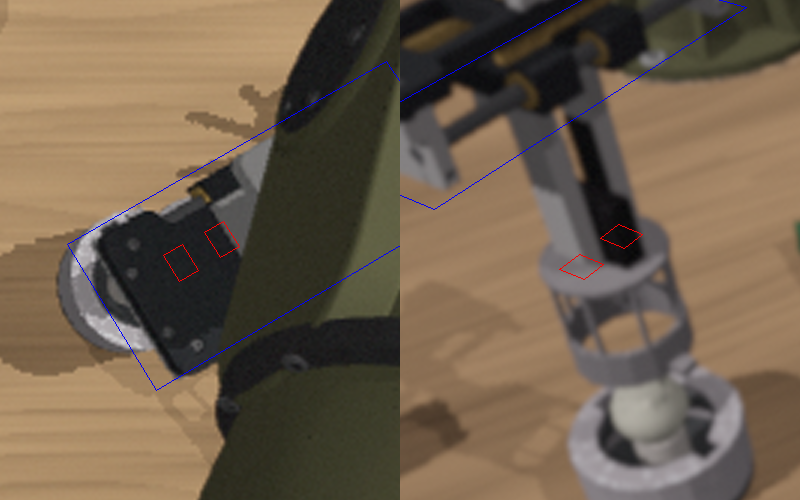

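```bash

python3 -c "
from draw import *
t,s,o=pickle.load(open('c_k.pkl','rb'))
crop(s,75,145,175,220,8,'pics/k2.png')
t,s=pickle.load(open('c0.pkl','rb'))
crop(s,95,205,170,275,8,'pics/l2.png')"
```

```text
(no output)
```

View pics/k2.png

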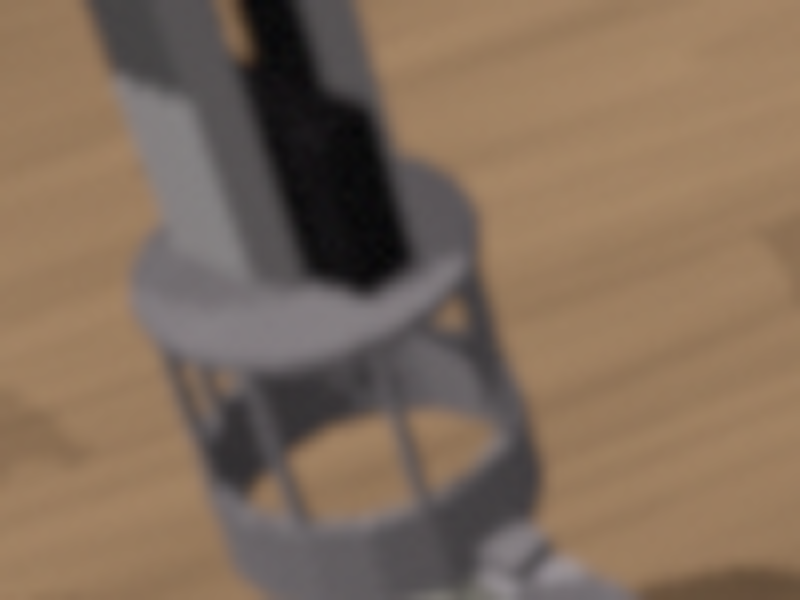

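View pics/l2.png

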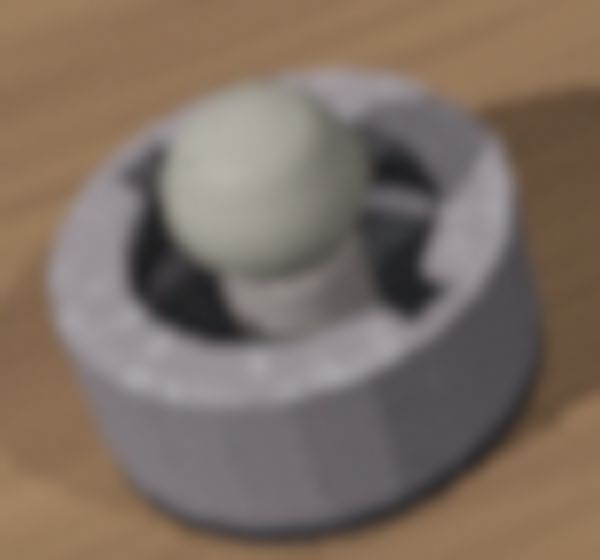

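```bash
cat > fit2.py <<'E'
from draw import *
from scipy.optimize import least_squares
def fit(c,org,S,pts,zs,r):
    px=(np.array(pts,float)+.5)/S-.5+org
    Q=np.array([onplane(c,p,z)[0,:2] for p,z in zip(px,zs)])
    x=least_squares(lambda p:np.linalg.norm(Q-p,axis=1)-r,Q.mean(0),loss="soft_l1",f_scale=.001).x
    x3=least_squares(lambda p:np.linalg.norm(Q-p[:2],axis=1)-p[2],[*x,r]).x
    return x,x3,np.round(1000*(np.linalg.norm(Q-x,axis=1)-r),1)
E
python3 - <<'E'
from fit2 import *
t,s=pickle.load(open('c0.pkl','rb'))
L=[(48,280),(130,135),(330,68),(470,110),(512,170),(60,325),(100,375),(170,402),(250,405),(330,390),(400,360),(470,310),(508,240)]
print("lamp scene",*fit(s,[95,205],8,L,[.046]*len(L),.046))
t,s,o=pickle.load(open('c_k.pkl','rb'))
z=o["ee_pos"][2]-.0327+.064
D=[(135,290),(160,235),(400,158),(440,170),(475,205)];N=[(150,335),(200,362),(250,368),(300,365),(350,350),(440,295),(475,250)]
print("guard",*fit(s,[75,145],8,D+N,[z]*len(D)+[z-.004]*len(N),.031))
E
```

```text
lamp scene [ 0.53158501 -0.21741201] [ 0.53054349 -0.21736584  0.04722167] [ 1.2  3.2  2.2  0.7  0.7  0.6  0.8  0.4 -0.1  0.2  0.5  1.6  0.5]
guard [ 0.52876835 -0.21591058] [ 0.53115073 -0.21577705  0.02904303] [-1.9 -4.9 -4.  -2.1  0.2 -0.4 -0.1 -0.1  0.1 -0.6 -1.3 -0.2]
```

{"method": "jog_arm", "body": {
  "moves": [
    [[-0.5,-1,-15],[0,0,0],8],
    [[-0.5,-1,-30],[0,0,0],8],
    [[-0.5,-1,-40],[0,0,0],8],
    [[-0.5,-1,-48],[0,0,0],8],
    [[-0.5,-1,-50],[0,0,0],8]
  ]
}}

```text
time_s: 7.5
ee_pos: [0.5305, -0.2187, 0.0856]
eef_rot: [-3.14, 0.001, 0.502]
force: [-0.3, -0.4, -2.0]
grip_width: 0.0137
```

{"method": "jog_arm", "body": {
  "moves": [
    [[0,0,0],[0,0,0],8],
    [[0,0,0],[0,0,0],8]
  ]
}}

```text
time_s: 7.67
ee_pos: [0.5312, -0.2193, 0.0874]
eef_rot: [3.141, -0.0, 0.501]
force: [-0.2, -0.6, -1.3]
grip_width: 0.014
```

```bash

python3 -c "
from draw import *
t,s,o=draw('n',.031,.007);print(o['ee_pos'],o['eef_rot'],o['time_s'],o['force'],o['grip_width'])
crop(s,85,180,185,255,8,'pics/n2.png')"
```

```text
[ 0.53118436 -0.21930364  0.0873615 ] [ 3.14100053e+00 -4.24016334e-04  5.01327896e-01] 7.6667 [-0.2139132  -0.61640477 -1.27833214] 0.013981800924072248
```

View pics/n2.png

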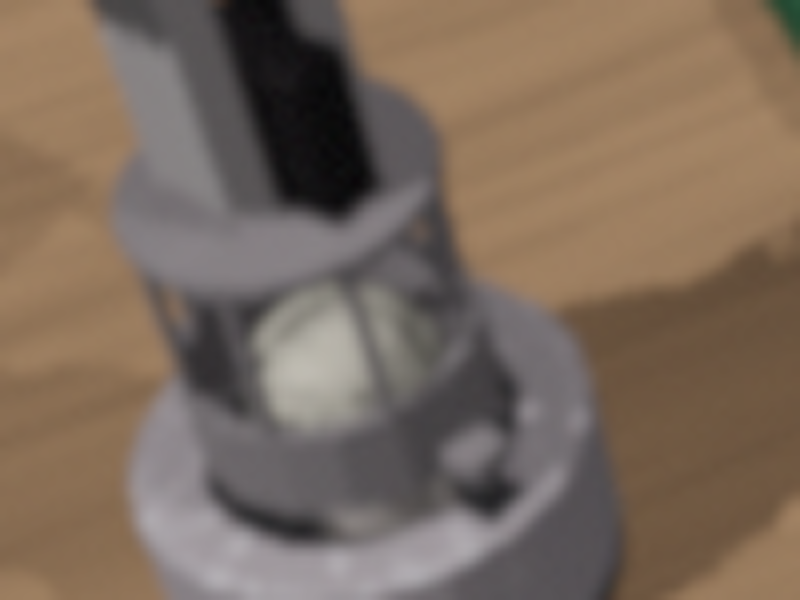

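View pics/n.png

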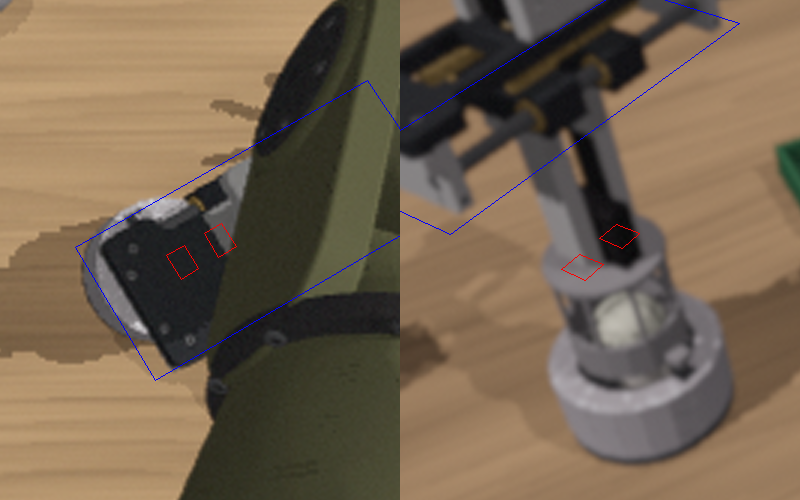

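```bash

python3 - <<'E'
from fit2 import *
t,s,o=pickle.load(open('c_n.pkl','rb'))
gz=o["ee_pos"][2]-.0327
print("gz",gz)
print("lug top ctr",onplane(s,(470/8+85,445/8+180),gz+.006))
print("slot seen now", onplane(s,(487/8+85,493/8+180),.046))
D=[(115,205),(375,82),(410,100),(438,140)];N=[(130,250),(170,280),(220,293),(280,288),(340,262),(400,220),(440,170)]
z=gz+.064
print("guard",*fit(s,[85,180],8,D+N,[z]*len(D)+[z-.004]*len(N),.031))
L=[(128,470),(145,410),(165,570),(200,590),(590,370),(600,420),(580,470),(540,330),(490,285),(560,500),(500,560),(430,590)]
print("lamp",*fit(s,[85,180],8,L,[.046]*len(L),.046))
x=.5304,-.219
u=np.array([np.cos(.5),np.sin(.5)])
print("expected slot end mid at r=36",np.array(x)-.036*u,np.array(x)+.036*u)
E
```

```text
gz 0.054661504951045777
lug top ctr [[ 0.56261042 -0.20240586  0.0606615 ]]
slot seen now [[ 0.56249771 -0.20185436  0.046     ]]
guard [ 0.52776607 -0.21831845] [ 0.52974552 -0.21837636  0.02928235] [-2.1 -3.7 -2.2  0.4 -1.2 -0.5  0.5  0.6 -1.2 -1.4  0.4]
lamp [ 0.53392384 -0.21808746] [ 0.53327798 -0.21857761  0.0468291 ] [ 1.6  3.2  0.6 -0.3  0.6  1.4  0.5 -3.   1.7  0.3  1.1 -0.4]
expected slot end mid at r=36 [ 0.49880703 -0.23625932] [ 0.56199297 -0.20174068]
```

{"method": "jog_arm", "body": {
  "moves": [
    [[0,0,-3],[0,0,0],8],
    [[0,0,-6],[0,0,0],8],
    [[0,0,-8],[0,0,0],8],
    [[0,0,-9],[0,0,0],8],
    [[0,0,-10],[0,0,0],8]
  ]
}}

```text
time_s: 8.18
ee_pos: [0.5308, -0.2193, 0.0766]
eef_rot: [-3.141, 0.0, 0.501]
force: [0.2, -0.4, -1.3]
grip_width: 0.0138
```

{"method": "jog_arm", "body": {
  "moves": [
    [[0,0,0],[0,0,0],8],
    [[0,0,0],[0,0,0],8]
  ]
}}

```text
time_s: 8.35
ee_pos: [0.5309, -0.2193, 0.0768]
eef_rot: [-3.142, 0.0, 0.501]
force: [0.5, 0.1, -1.6]
grip_width: 0.0142
```

{"method": "jog_arm", "body": {
  "moves": [
    [[0,0,-1],[0,0,0],8],
    [[0,0,-2],[0,0,0],8],
    [[0,0,-3],[0,0,0],8],
    [[0,0,-3],[0,0,0],8]
  ]
}}

```text
time_s: 8.68
ee_pos: [0.5308, -0.2193, 0.0735]
eef_rot: [-3.141, 0.0, 0.501]
force: [0.2, 0.1, -0.9]
grip_width: 0.0141
```

{"method": "jog_arm", "body": {
  "moves": [
    [[0,0,-1],[0,0,0],8],
    [[0,0,-2],[0,0,0],8],
    [[0,0,-3],[0,0,0],8],
    [[0,0,-3],[0,0,0],8]
  ]
}}

```text
time_s: 9.02
ee_pos: [0.5308, -0.2193, 0.0705]
eef_rot: [-3.141, 0.0, 0.501]
force: [0.5, -0.0, -2.2]
grip_width: 0.0137
```

{"method": "jog_arm", "body": {
  "moves": [
    [[0,0,-1],[0,0,0],8],
    [[0,0,-2],[0,0,0],8],
    [[0,0,-3],[0,0,0],8],
    [[0,0,-4],[0,0,0],8],
    [[0,0,-4],[0,0,0],8]
  ]
}}

```text
time_s: 9.43
ee_pos: [0.531, -0.2193, 0.0668]
eef_rot: [3.141, -0.0, 0.501]
force: [-0.6, -0.5, 2.2]
grip_width: 0.0137
```

{"method": "jog_arm", "body": {
  "moves": [
    [[0,0,-1],[0,0,0],8],
    [[0,0,-1],[0,0,0],8]
  ]
}}

```text
time_s: 9.6
ee_pos: [0.531, -0.2193, 0.0659]
eef_rot: [3.141, -0.0, 0.501]
force: [0.2, -0.2, 1.9]
grip_width: 0.0139
```

{"method": "jog_arm", "body": {
  "moves": [
    [[0,0,-1],[0,0,0],8],
    [[0,0,-2],[0,0,0],8],
    [[0,0,-2],[0,0,0],8],
    [[0,0,-2],[0,0,-0.5],8],
    [[0,0,-2],[0,0,-1],8]
  ]
}}

```text
time_s: 10.02
ee_pos: [0.5311, -0.2194, 0.064]
eef_rot: [3.141, -0.0, 0.412]
force: [-0.1, 0.1, 3.0]
grip_width: 0.0141
```

```bash

python3 -c "
from draw import *
t,s,o=draw('p',.031,.007);print(o['ee_pos'],o['eef_rot'],o['time_s'],o['force'],o['moment'],o['grip_width'])
crop(s,85,180,185,255,8,'pics/p2.png')"
```

```text
[ 0.53112198 -0.21942965  0.06398182] [ 3.14101421e+00 -4.91630934e-04  4.12068562e-01] 10.0167 [-0.11561078  0.12945982  2.97638608] [-0.02007293 -0.04248294  0.05952226] 0.014147413703735354
```

View pics/p2.png

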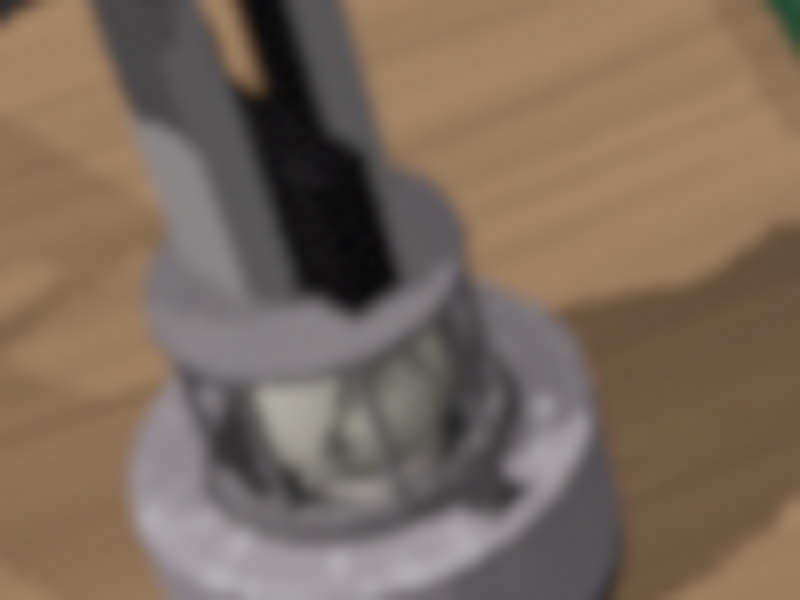

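The guard ring sits down inside the rim and the lug is below slot (147,241); only friction torque. Turning on.

{"method": "jog_arm", "body": {
  "moves": [
    [[0,0,0],[0,0,-0.8],8],
    [[0,0,0],[0,0,-1.6],8],
    [[0,0,0],[0,0,-2.4],8],
    [[0,0,0],[0,0,-3.2],8],
    [[0,0,0],[0,0,-4],8]
  ]
}}

```text
time_s: 10.53
ee_pos: [0.5311, -0.2194, 0.064]
eef_rot: [3.141, -0.001, 0.063]
force: [-0.3, 0.2, 3.3]
grip_width: 0.0138
```

{"method": "jog_arm", "body": {
  "moves": [
    [[0,0,0],[0,0,-0.6],8],
    [[0,0,0],[0,0,-1],8],
    [[0,0,0],[0,0,-1],8]
  ]
}}

```text
time_s: 10.78
ee_pos: [0.5311, -0.2194, 0.0639]
eef_rot: [3.141, -0.001, -0.023]
force: [0.3, -0.1, 4.5]
grip_width: 0.0142
```

```bash
cat > st.py <<'E'
from station import ctrl
import numpy as np
o=ctrl.get_obs();y=o["eef_rot"][2]
print(np.round(o["ee_pos"],4),"turned deg",round(np.degrees(.501-y),1),"F",np.round(o["force"],1),"M",np.round(o["moment"],3),o["time_s"])
E
python3 st.py
```

```text
[ 0.5311 -0.2194  0.0639] turned deg 30.0 F [ 0.3 -0.1  4.5] M [ 0.042 -0.164 -0.094] 10.7833
```

{"method": "jog_arm", "body": {
  "moves": [
    [[0,0,0],[0,0,-0.6],8],
    [[0,0,0],[0,0,-0.6],8]
  ]
}}

```text
time_s: 10.95
ee_pos: [0.531, -0.2194, 0.0639]
eef_rot: [3.141, -0.0, -0.075]
force: [-0.2, -0.2, 3.6]
grip_width: 0.0141
```

{"method": "jog_arm", "body": {
  "moves": [
    [[0,0,0],[0,0,-0.6],8],
    [[0,0,0],[0,0,-0.6],8]
  ]
}}

```text
time_s: 11.12
ee_pos: [0.531, -0.2194, 0.0639]
eef_rot: [3.141, -0.0, -0.127]
force: [0.3, -0.2, 2.7]
grip_width: 0.0141
```

```bash
python3 st.py
```

```text
[ 0.531  -0.2194  0.0639] turned deg 36.0 F [ 0.3 -0.2  2.7] M [ 0.005 -0.184 -0.045] 11.1167
```

{"method": "jog_arm", "body": {
  "moves": [
    [[0,0,0],[0,0,-0.6],8],
    [[0,0,0],[0,0,-0.6],8]
  ]
}}

```text
time_s: 11.28
ee_pos: [0.5309, -0.2193, 0.0639]
eef_rot: [3.142, -0.0, -0.179]
force: [0.5, 0.7, 4.0]
grip_width: 0.014
```

{"method": "jog_arm", "body": {
  "moves": [
    [[0,0,0],[0,0,0],8]
  ]
}}

```text
time_s: 11.37
ee_pos: [0.5309, -0.2193, 0.0638]
eef_rot: [3.142, -0.0, -0.176]
force: [-0.4, -0.2, 4.2]
grip_width: 0.014
```

Turned 39°; the push is still about +4 N, so not in a notch yet. Continuing one 3° step at a time.

{"method": "jog_arm", "body": {
  "moves": [
    [[0,0,0],[0,0,-0.6],8],
    [[0,0,0],[0,0,-0.6],8]
  ]
}}

```text
time_s: 11.53
ee_pos: [0.5309, -0.2193, 0.0638]
eef_rot: [3.142, -0.0, -0.231]
force: [0.2, 0.0, 3.9]
grip_width: 0.0137
```

{"method": "jog_arm", "body": {
  "moves": [
    [[0,0,0],[0,0,-0.6],8],
    [[0,0,0],[0,0,-0.6],8]
  ]
}}

```text
time_s: 11.7
ee_pos: [0.5309, -0.2193, 0.0638]
eef_rot: [3.142, -0.0, -0.283]
force: [-0.6, 0.4, 3.2]
grip_width: 0.014
```

{"method": "jog_arm", "body": {
  "moves": [
    [[0,0,0],[0,0,-0.6],8],
    [[0,0,0],[0,0,-0.6],8]
  ]
}}

```text
time_s: 11.87
ee_pos: [0.5309, -0.2193, 0.0638]
eef_rot: [3.142, -0.0, -0.335]
force: [0.4, -0.1, 3.3]
grip_width: 0.014
```

{"method": "jog_arm", "body": {
  "moves": [
    [[0,0,0],[0,0,-0.6],8],
    [[0,0,0],[0,0,-0.6],8]
  ]
}}

```text
time_s: 12.03
ee_pos: [0.5309, -0.2193, 0.0638]
eef_rot: [3.142, -0.0, -0.388]
force: [-0.3, -0.4, 2.9]
grip_width: 0.0139
```

{"method": "jog_arm", "body": {
  "moves": [
    [[0,0,0],[0,0,-0.6],8],
    [[0,0,0],[0,0,-0.6],8]
  ]
}}

```text
time_s: 12.2
ee_pos: [0.5309, -0.2193, 0.0638]
eef_rot: [-3.142, 0.0, -0.44]
force: [0.5, -0.2, 3.3]
grip_width: 0.014
```

{"method": "jog_arm", "body": {
  "moves": [
    [[0,0,0],[0,0,-0.6],8],
    [[0,0,0],[0,0,-0.6],8]
  ]
}}

```text
time_s: 12.37
ee_pos: [0.5309, -0.2193, 0.0638]
eef_rot: [-3.142, 0.0, -0.492]
force: [0.1, 0.4, 2.9]
grip_width: 0.0137
```

{"method": "jog_arm", "body": {
  "moves": [
    [[0,0,0],[0,0,-0.6],8],
    [[0,0,0],[0,0,-0.6],8]
  ]
}}

```text
time_s: 12.53
ee_pos: [0.5308, -0.2193, 0.0637]
eef_rot: [3.142, 0.0, -0.544]
force: [-0.2, 1.0, 3.4]
grip_width: 0.0141
```

{"method": "jog_arm", "body": {
  "moves": [
    [[0,0,0],[0,0,-0.6],8],
    [[0,0,0],[0,0,-0.6],8]
  ]
}}

```text
time_s: 12.7
ee_pos: [0.5305, -0.2191, 0.0633]
eef_rot: [3.141, 0.001, -0.597]
force: [-0.6, -0.3, -1.9]
grip_width: 0.0138
```

```bash
python3 st.py;
python3 -c "
from draw import *
t,s,o=draw('q',.031,.007)
crop(s,85,180,185,255,8,'pics/q2.png')"
```

```text
[ 0.5305 -0.2191  0.0633] turned deg 62.9 F [-0.6 -0.3 -1.9] M [0.012 0.051 0.032] 12.7
```

View pics/q2.png

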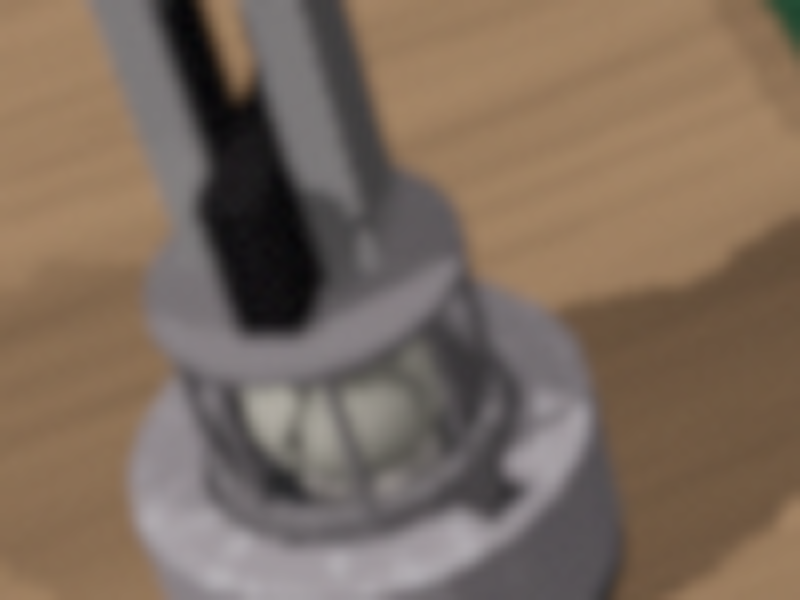

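The push dropped from +3.4 N to −1.9 N (the hanging weight) at 63°: the lugs are in the notches. I'll lower to the floor with a 1.5° nudge off the notch edge.

{"method": "jog_arm", "body": {
  "moves": [
    [[0,0,-0.5],[0,0,-0.3],8],
    [[0,0,-1],[0,0,-0.3],8],
    [[0,0,-1.5],[0,0,-0.3],8],
    [[0,0,-1.5],[0,0,-0.3],8]
  ]
}}

```text
time_s: 13.13
ee_pos: [0.5307, -0.2192, 0.062]
eef_rot: [3.142, 0.001, -0.623]
force: [0.2, 0.4, -1.4]
grip_width: 0.0135
```

```bash
python3 st.py
```

```text
[ 0.5307 -0.2192  0.062 ] turned deg 64.4 F [ 0.2  0.4 -1.4] M [ 0.064  0.009 -0.012] 13.1333
```

{"method": "jog_arm", "body": {
  "moves": [
    [[0,0,-0.4],[0,0,0],8],
    [[0,0,-0.7],[0,0,0],8],
    [[0,0,-0.7],[0,0,0],8]
  ]
}}

```text
time_s: 13.38
ee_pos: [0.5309, -0.2193, 0.0617]
eef_rot: [-3.142, -0.0, -0.624]
force: [-1.4, -0.0, 1.6]
grip_width: 0.0144
```

{"method": "jog_arm", "body": {
  "moves": [
    [[0,0,0],[0,0,0],18],
    [[0,0,0.5],[0,0,0],24],
    [[0,0,1],[0,0,0],30],
    [[0,0,1.5],[0,0,0],36],
    [[0,0,2],[0,0,0],40]
  ]
}}

```text
time_s: 13.8
ee_pos: [0.5309, -0.2193, 0.0637]
eef_rot: [-3.142, -0.0, -0.625]
force: [-0.1, 0.5, -0.4]
grip_width: 0.0385
```

```bash
python3 st.py
python3 -c "
from draw import *
t,s,o=draw('r',.031,.02);print(o['grip_width'])
crop(s,85,180,185,255,8,'pics/r2.png')"
```

```text
[ 0.5309 -0.2193  0.0637] turned deg 64.5 F [-0.1  0.5 -0.4] M [0.086 0.04  0.014] 13.8
0.03852493548453656
```

View pics/r2.png

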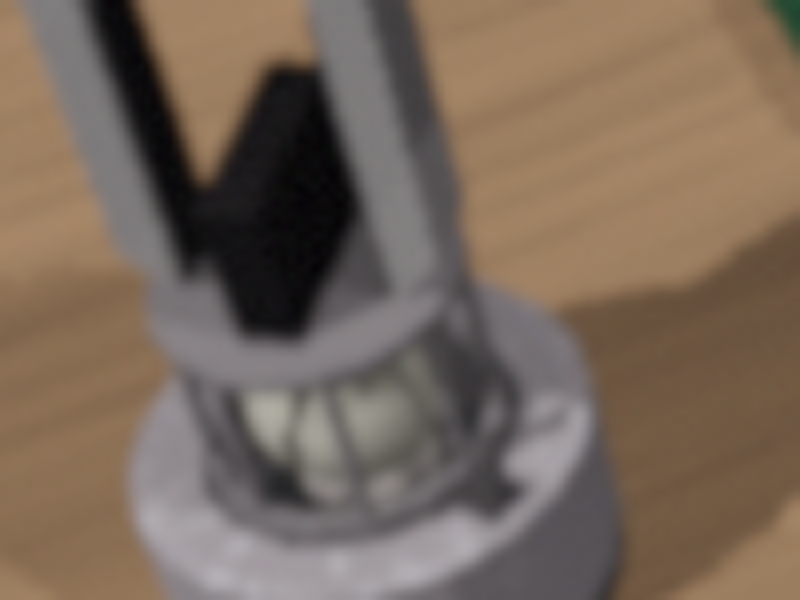

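Contact with the notch floor came at z ≈ 0.0617, i.e. lamp z 29, as expected. The fingers are off the bar and the guard is standing. Retreating straight up, then to the side for a clear view.

{"method": "jog_arm", "body": {
  "moves": [
    [[0,0,10],[0,0,0],44],
    [[0,0,25],[0,0,0],50],
    [[0,0,50],[0,0,0],50],
    [[0,0,80],[0,0,0],50],
    [[0,0,110],[0,0,0],50]
  ]
}}

```text
time_s: 14.32
ee_pos: [0.5306, -0.2192, 0.1754]
eef_rot: [3.142, 0.0, -0.625]
force: [-0.1, -0.0, -0.2]
grip_width: 0.0499
```

{"method": "jog_arm", "body": {
  "moves": [
    [[-25,-20,10],[0,0,0],50],
    [[-55,-40,20],[0,0,0],50],
    [[-85,-60,20],[0,0,0],50],
    [[-115,-80,20],[0,0,0],50],
    [[-140,-90,20],[0,0,0],50]
  ]
}}

```text
time_s: 14.73
ee_pos: [0.389, -0.3107, 0.1945]
eef_rot: [3.141, -0.001, -0.625]
force: [0.1, 0.0, 0.4]
grip_width: 0.0496
```

```bash
python3 st.py
python3 -c "
from draw import *
t,s,o=draw('u',.031,.02)
f=lambda c,b: cv2.resize(c['frame'][b[1]:b[1]+75,b[0]:b[0]+75,::-1],(400,400),interpolation=cv2.INTER_CUBIC)
cv2.imwrite('pics/u2.png',np.hstack([f(t,(325,182)),f(s,(95,195))]));cv2.imwrite('pics/u3.png',t['frame'][:,:,::-1])"
```

```text
[ 0.389  -0.3107  0.1945] turned deg 64.5 F [0.1 0.  0.4] M [ 0.007 -0.019  0.051] 14.7333
```

View pics/u2.png

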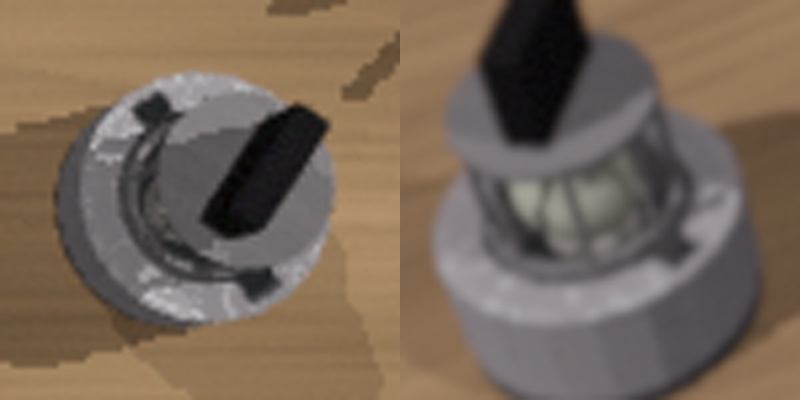

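View pics/u3.png

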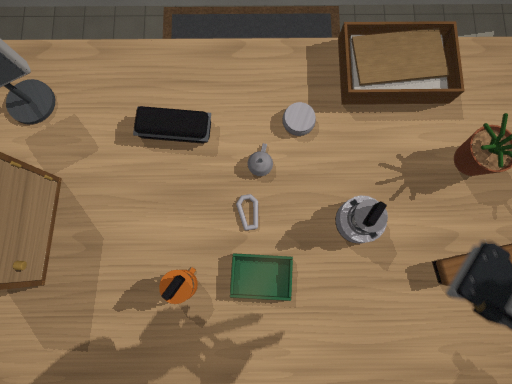

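```bash
python3 - <<'E'
from fit2 import *
t,s,o=pickle.load(open('c_u.pkl','rb'))
P=[(157,190),(170,145),(190,115),(230,95),(334,190),(325,225),(300,257),(270,268),(185,240)]
for z in(.088,.093,.098): print(z,*fit(t,[325,182],400/75,P,[z]*len(P),.031))
im=t["frame"][182:257,325:400].max(2);m=cv2.resize((im),None,fx=8,fy=8,interpolation=cv2.INTER_CUBIC)<45
m[:, :300]=0;m[400:]=0
cs,_=cv2.findContours(m.astype(np.uint8),0,1);b=max(cs,key=cv2.contourArea).reshape(-1,2)
print(cv2.minAreaRect((onplane(t,(b+.5)/8-.5+[325,182],.129)[:,:2]*1000).astype(np.float32)))
t0,_=pickle.load(open('c0.pkl','rb'))
d=np.abs(t["frame"].astype(int)-t0["frame"]).max(2)
for n,(x,y,w,h) in dict(dish=(225,248,75,60),carab=(230,188,35,48),bell=(242,140,36,40),case=(128,100,90,48),tin=(278,97,45,45)).items(): print(n,(d[y:y+h,x:x+w]>60).mean().round(3))
E
```

```text
0.088 [ 0.53034498 -0.22175593] [ 0.53008097 -0.22172794  0.0303675 ] [ 0.5 -1.9 -1.1 -0.2 -0.8 -0.8  0.  -0.5 -0.7]
0.093 [ 0.52985471 -0.22019101] [ 0.52948628 -0.22011639  0.0301409 ] [ 0.4 -2.1 -1.4 -0.5 -1.  -1.  -0.1 -0.7 -0.9]
0.098 [ 0.5294166  -0.21867027] [ 0.52889159 -0.21850485  0.02991429] [ 0.2 -2.3 -1.6 -0.9 -1.3 -1.2 -0.3 -0.7 -0.9]
((528.7615356445312, -214.259521484375), (19.026155471801758, 50.925140380859375), 54.08218765258789)
dish 0.0
carab 0.0
bell 0.0
case 0.0
tin 0.0
```

The guard axis measures about 1 mm from the lamp axis, the bar is turned about 64.6° from the slots, and the bystanders have not moved. Handing in.

```bash
python3 -c "
from station import ctrl
print(ctrl.hand_in())"
```

```text
the job is handed in; nothing more can be done
None
```

I put the grey guard on the lamp, turned it clockwise until the lugs dropped into their notches, let go and moved the arm away, then handed the job in at about 15 s.

**Locking:** I turned it in 3° steps under a light press of about 5 N. At about 63° the reading fell from +3.4 N to −1.9 N, which is the hanging weight. After a 1.5° nudge it met the notch floor at lamp z of about 29 mm, where I released it.

**Last checks:**
- **Position:** the guard axis is about 1 mm from the lamp axis, and the guard looks upright. I did not measure the tilt.
- **Angle:** it is turned about 64.6° (1.13 rad) from the slots. The bar in the picture and the tool yaw agree.
- **Surroundings:** the five bystanders show no change in the top picture, and the orange look-alike was left alone. The gripper is clear, with about 0 N on it.

**What disagreed:**
- **TCP height:** the reported height was about 31 mm lower than the fingertips seen in the images. I took the guard height from the contact at the grasp instead. The track and notch-floor contacts then came at the expected heights.
- **Grasp:** the fingertips pressed briefly on the guard's disc with about 9 N while gripping it on the ledge.
- **Cameras:** the top and scene cameras differed by about 2 mm in position. The final height rests on the floor contact, not on a separate picture measurement.

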